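Empty the shear tester's swing-out catch tray

ROBOT

A 6-joint arm with a two-finger parallel gripper is mounted at the origin on the work surface. World frame = base frame: x ahead of the robot, y to its left, z up, the work surface at z = 0. Lengths are in m, angles in rad, forces in N, time in s.
With the tool pointing down it reaches from about 0.35 to 0.975 m from the base axis. Payload 4.9 kg.
Tool frame: the origin (TCP) lies midway between the tips of the shut fingers; the grasp point (between the pads) lies 19 mm behind it (ctrl.tcp_to_grasp is the distance from the TCP to the grasp point, in m); z points along the fingers, y is the line along which they close (so a half turn about z gives the same grasp; the last joint's range is limited). The gripper opens to 85 mm and grips with 20 to 120 N. Pads are 22 mm wide; open, the fingers measure 114 mm over their backs; the gripper's body (76 mm by 85 mm) begins 54 mm behind the grasp point. The pads swing forward as they close: fully open they stand 13 mm farther back than shut.
Start: joints at [-1.303, 0.053, 1.613, -0, 1.476, -0.119], TCP at [0.236, -0.579, 0.231] pointing down, gripper open.
Joint ranges: [-3.01, 3.01], [-1.01, 2.22], [0.06, 2.58], [-1.02, 4.17], [0.09, 2.62], [-3.14, 3.14]. Speed limits (rad/s): [2.57, 2.57, 3.14, 3.14, 3.14, 3.14].

INTERFACE

Orientations are given as a rotation vector (axis times angle).
In Python, from station import ctrl, job, get_image, camera_params gives the robot as it stands (ctrl), with the cameras as plain functions and the job (job).
- The arm moves only by the tool jog_arm, called after ">>>" as a command line: name --pt "numbers of a row" for each row, then --argument value for the rest. Schema: {"type":"object","properties":{"deltas":{"type":"array","items":{"type":"array","items":{"type":"array","items":{"type":"number"},"minItems":7,"maxItems":7},"minItems":1,"maxItems":20},"minItems":1,"maxItems":1},"clamp_n":{"type":"number"},"only":{"type":"string"},"quiet":{"type":"boolean"},"lines":{"type":"string"}},"required":["deltas"],"additionalProperties":false}. deltas is a list that holds a single list of rows (three levels of brackets), with 1 to 20 rows, each of 7 numbers: the finger opening in m, then dx, dy, dz in normalised numbers (1 is 0.8 m), then a rotation vector rx, ry, rz in parts of the range, where 1.0 means 4 rad; each row is the pose to reach, as a shift and turn from the pose commanded when the call began, along the tool's axes at that moment; what a row does not reach only later rows make up. A row lasts 1/12 s, in which the tool goes at most 0.0417 m and 0.125 rad, less where a joint would pass 70% of its speed; a pose out of reach is approached as far as the arm can. The fingers move at their own pace and stop on an object; clamp_n is the grip in N (left out, the last holds). Time passes only in rows, so rows that do not move let the fingers close. The tool returns the time, the measured TCP pose, the force, the opening and the grip force at its end. only (a regular expression) keeps the lines of the reply that match it, lines (a string "A,B") keeps lines A to B, and quiet returns only ok. A shift or turn number past 1, either way, is cut back to 1. Input that does not fit is refused with a message, and nothing moves.
- ctrl.get_obs(): the state, without advancing time (a new reading comes with each control period).
- get_image(name): name is "scene" or "top"; returns the picture (400x640x3 uint8, red, green, blue); there is no depth.
- camera_params(name): a dict with "fx", "fy", "cx", "cy" (pixels), "T" (4x4, takes a point from camera to world coordinates). Camera axes: x right, y down, z forward; pixel columns grow to the right and rows downward; lengths in m; the calibration is good to about 2 mm. A picture is of the moment at which its call begins. camera_params takes no time and is no camera call.
- job.finish_job(): hands the job in; it is judged then, once.
The state is a dict: "t": time; "q": joint angles; "dq": joint speeds; "effort": joint torques, N m; "tool_pos": TCP position; "tool_rot": TCP orientation; "contact_force": force on the tool from outside, world axes, zero at the start; "wrist_torque": the same for the moment, N m; "opening": finger opening in m; "grip_force": force on a finger pad.
Only numpy, scipy, OpenCV 4.12 (cv2) and the standard library are available. Lean on these libraries where they do the work, as an engineer would, in place of code of your own. Each camera call takes 0.05 s, during which the arm holds its last target. There are 200 camera calls.

TASK

Lift the tester's red-knobbed latch bar over its catch and swing the blue gate, with the tray behind it, well out from under the clear hood. Move the brass test bar from the tray into the blue tote, setting it down gently rather than dropping it in. Then swing the gate fully shut so that the latch bar lies level behind its catch again, and do not disturb the totes or the other things on the bench.

Things in the scene. Friction and masses are not known exactly. Their poses are not given: they have to be found in the camera images.
- tester: White bench tester, fixed. Origin on the bench under the middle of its front (plane of the shut gate); local -x points out of the front, z up. Foot plate 310 mm wide; behind the gate a bay with side walls, roofed by a clear hood (local x 20 to 185 mm, top 99 mm high); then a housing 215 mm high (x 185 to 455 mm). White posts 86 and 80 mm high stand at the gate's hinge and free end.
- hinge (a point): Point on the gate's upright hinge axis at bench level, 110 mm to local +y of the tester's origin. Its axes are those of the tester (local -x out of the front, shut gate running from here to local -y).
- gate (a joint): Opening angle of the blue gate, rad: 0 = shut (stop), grows as its free end swings out to the tester's front (clockwise from above), 1.7 = stop. Panel 208 mm long, 8 thick, 32 to 92 mm above the bench, with the tray on its inner side and a black push pad outside (90 mm long, 18 mm out, 60 to 150 mm from the hinge). Light friction (0.1 N m): stays where left. Latched, it moves only 0.02 rad.
- latch_bar (a joint): Lift angle of the latch bar, rad: 0 = level (rests on a stop on the gate), grows as its free end rises, 0.9 = stop. Falls back by its own weight (0.24 kg).
- pivot (a point): Pivot of the latch bar on the gate: 50 mm from the hinge axis along the gate, 105 mm above the bench. The pivot axis is level, square to the gate panel. The bar, a steel rod of 14 mm diameter, lies in the plane of the gate and runs from here 212 mm towards and past the gate's free end.
- knob (a point): Grip point of the red upright knob on the latch bar: cylinder 24 mm in diameter, top 153 mm above the bench when the bar is level. This point is on its axis, 139 mm up, 195 mm from the hinge axis, 145 mm along the bar from the pivot and 34 mm above the bar's centre line. Axes turn with the bar: local z up (bar level), local -y along the bar to its tip, local x square to the gate.
- bar_tip (a point): Free end of the latch bar, 212 mm from the pivot on the bar's centre line.
- catch (a point): Top of the steel catch tooth on the post at the gate's free end, 122 mm above the bench. The level bar lies just inside it, underside 98 mm up; it crosses the catch 197 mm from the pivot and must rise 24 mm there: lift it at least 0.14 rad (0.2 is ample). The tooth's outer side is a 30 degree ramp that lifts the bar too if the gate is pushed shut on its pad (not on the knob: it sticks).
- tray_mid (a point): Centre of the tray floor's upper face, 42 mm above the bench, 72 mm behind the gate panel and 82 mm from the hinge axis along the gate. Axes are the gate's: local -y from hinge to free end, local x from the panel into the tray. Tray 136 (x) by 126 mm (y), rim 12 mm high on three sides, the panel on the fourth. Under the hood when shut; clear of hood and post from about 1.2 rad.
- specimen: Brass-coloured flat dog-bone test bar, about 0.22 kg, lying in the tray: 110 mm long (local x), 22 mm thick (z). Ends 34 mm long and 32 mm wide (y), waist between them 42 mm long and 17 mm wide. Origin at the centre of its underside.
- blue_tote: Blue open-topped tote, 140 (x) by 180 (y) by 55 mm, walls and floor 4 mm; about 0.6 kg, loose. Origin at the centre of its underside. The specimen goes in here, anywhere flat on its floor (its length fits along the tote's y).
- red_tote: Red scrap tote of the same size; leave alone. It may stand on either side of the blue one.
- scrap: Half of a steel test bar, 75 mm long, in the red tote; leave alone.
- indenter_box: Wooden box with lid, 104 by 134 by 78 mm; leave alone.
- oil_bottle: White bottle with red cap, 60 mm in diameter, 150 mm high; leave alone.
- ref_block: Steel disc, 64 mm in diameter, 16 mm high; leave alone.
- caliper: Caliper lying on the tester's housing, 220 mm long; leave alone.
- driver: Screwdriver with yellow handle lying flat; leave alone.

How it is judged:
On the way, in this order (a step that is already met when the one before it is completed fails the run):
1. the gate is swung well open with the tray clear of the hood (over 1.0 rad) (value of joint gate above 1 rad), for 0.2 s.
2. the brass test bar rests in the blue tote, released, while the gate is still open (x of specimen in the frame of blue_tote between -0.062 and 0.062 m and y of specimen in the frame of blue_tote between -0.082 and 0.082 m and z of specimen in the frame of blue_tote below 0.03 m and contact force between specimen and blue_tote above 0.3 N and contact force between specimen and the fingers below 0.05 N and linear speed of specimen below 0.05 m/s and value of joint gate above 0.5 rad), for 0.2 s.
At the end, for the whole second after the job is handed in: The brass test bar lies in the blue tote (origin less than 30 mm above the tote's underside, inside its walls), released and still; the gate is shut (joint under 0.03 rad) and the latch bar is level behind its catch (under 0.03 rad) (x of specimen in the frame of blue_tote between -0.062 and 0.062 m and y of specimen in the frame of blue_tote between -0.082 and 0.082 m and z of specimen in the frame of blue_tote below 0.03 m and contact force between specimen and blue_tote above 0.3 N and contact force between specimen and the fingers below 0.05 N and linear speed of specimen below 0.05 m/s and value of joint each of gate, latch_bar below 0.03 rad and velocity of joint gate between -0.05 and 0.05 rad/s); the robot touches nothing.
It fails at once if a bystander or the red tote is moved by more than 25 mm (distance of any of red_tote, scrap, indenter_box, oil_bottle, ref_block, caliper, driver from where it was at the start of the episode above 0.025 m).
It fails at once if the blue tote is shoved by more than 30 mm (distance of blue_tote from where it was at the start of the episode above 0.03 m).
It fails at once if the test bar is dropped (free of the fingers and faster than 0.85 m/s, a fall of about 37 mm) (linear speed of specimen above 0.85 m/s and contact force between specimen and the fingers below 0.05 N).
It also fails if it takes over 72 s, if anything falls off the work surface, if the arm or the gripper's body presses on something with over 40 N, if the wrist force passes 120 N, or if a joint passes its speed limit or range.

## Working session

There is one attempt and no reset: what is moved stays moved. The work goes in short steps, Python scripts to look and compute and a tool call to move; the robot and the scene stay as the last step left them, time stands still between calls to the robot, and variables do not carry over. Pictures are saved under pics/ and viewed, at most 10 in all, crops included, and the job is handed in when it is done.

```bash
ls; mkdir -p pics
```

Run:
```python
from station import ctrl, job, get_image, camera_params
import cv2,numpy as np
for n in("scene","top"):
    cv2.imwrite(f"pics/{n}0.png",get_image(n)[:,:,::-1])
    p=camera_params(n);print(n,p["fx"],p["fy"],p["cx"],p["cy"]);print(np.round(p["T"],4))
o=ctrl.get_obs();print(o["t"],o["tool_pos"],o["tool_rot"],o["opening"],ctrl.tcp_to_grasp)
```

```text
pics
station.py
scene 467.9350270836519 467.9350270836519 310.6010452555072 198.84213387500782
[[ 0.0844  0.5657 -0.8203  1.8537]
 [ 0.9964 -0.0551  0.0645 -0.1525]
 [-0.0087 -0.8228 -0.5683  1.0002]
 [ 0.      0.      0.      1.    ]]
top 416.17861128736433 416.17861128736433 327.69826757848523 197.30899034825987
[[-4.6000e-03 -9.8750e-01  1.5730e-01  4.2320e-01]
 [-1.0000e+00  4.4000e-03 -1.4000e-03 -6.5000e-02]
 [ 7.0000e-04 -1.5730e-01 -9.8750e-01  1.1427e+00]
 [ 0.0000e+00  0.0000e+00  0.0000e+00  1.0000e+00]]
0.1 [ 0.23560221 -0.57829804  0.23018681] [-3.08124269e+00 -6.03403274e-01  2.47013164e-04] 0.0856026835790858 0.0187
```

View pics/scene0.png

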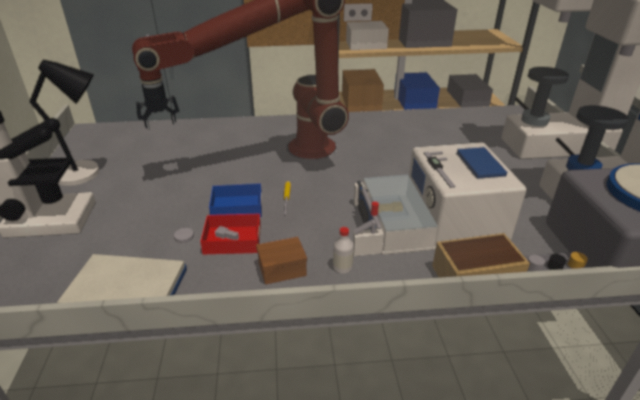

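View pics/top0.png

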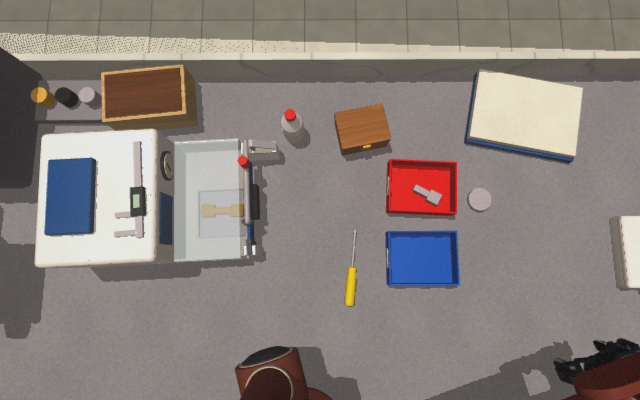

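Scene view: tester at centre right, knob about (375,208), totes at (235,200) blue and (231,233) red. Top view: knob (243,160), gate line x≈248 with the hinge at the bottom (248,250), specimen (222,210), blue tote (422,259). Next: enlarged crops for the precise points.

Create h.py:
```python
import numpy as np,cv2
from station import ctrl, job, get_image, camera_params
from scipy.spatial.transform import Rotation as R
P={n:camera_params(n) for n in("scene","top")}
def ray(n,u,v):
    p=P[n];T=np.array(p["T"]);d=T[:3,:3]@[(u-p["cx"])/p["fx"],(v-p["cy"])/p["fy"],1];return T[:3,3],d/np.linalg.norm(d)
def atz(n,u,v,z):
    c,d=ray(n,u,v);return c+d*(z-c[2])/d[2]
def tri(a,b):  # a: top pixel, b: scene pixel
    c1,d1=ray("top",*a);c2,d2=ray("scene",*b)
    s=np.linalg.lstsq(np.c_[d1,-d2],c2-c1,rcond=None)[0];x,y=c1+d1*s[0],c2+d2*s[1]
    return (x+y)/2,np.linalg.norm(x-y)
def proj(n,X):
    p=P[n];T=np.array(p["T"]);c=T[:3,:3].T@(np.asarray(X)-T[:3,3]);return np.array([p["fx"]*c[0]/c[2]+p["cx"],p["fy"]*c[1]/c[2]+p["cy"]])
def crop(n,u0,v0,w,h,k,f):
    im=get_image(n)[v0:v0+h,u0:u0+w,::-1];cv2.imwrite(f,cv2.resize(im,None,fx=k,fy=k,interpolation=cv2.INTER_CUBIC))
def blobs(n,test,amin=8):
    im=get_image(n).astype(int);m=test(im[...,0],im[...,1],im[...,2]).astype(np.uint8)
    k,l,s,c=cv2.connectedComponentsWithStats(m);return [(np.round(c[i],1).tolist(),s[i].tolist()) for i in range(1,k) if s[i,4]>=amin]
```

Run:
```python
from h import *
red=lambda r,g,b:(r>110)&(g<60)&(b<60)
blue=lambda r,g,b:(b>90)&(r<60)&(b>g+50)
for n in P:
    print(n,"red",blobs(n,red));print("blue",blobs(n,blue))
crop("top",140,125,145,145,4,"pics/tc.png");crop("scene",340,165,110,95,7,"pics/sc.png")
```

```text
scene red [([374.6, 208.1], [372, 203, 6, 12, 56]), ([231.6, 234.2], [201, 214, 59, 40, 1813]), ([343.7, 231.1], [340, 228, 8, 7, 49])]
blue [([235.5, 200.7], [214, 195, 44, 13, 466])]
top red [([289.8, 114.5], [285, 110, 11, 10, 84]), ([242.6, 160.2], [239, 156, 9, 9, 43]), ([420.0, 187.0], [388, 159, 69, 55, 2804]), ([249.0, 372.1], [245, 368, 10, 11, 32]), ([624.7, 391.2], [605, 382, 35, 18, 315])]
blue [([248.1, 231.4], [248, 228, 2, 7, 8]), ([420.7, 257.9], [388, 231, 71, 54, 3427])]
```

View pics/tc.png

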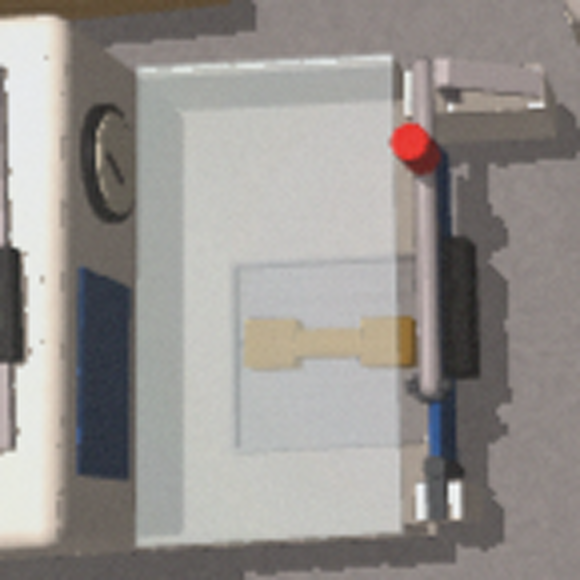

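View pics/sc.png

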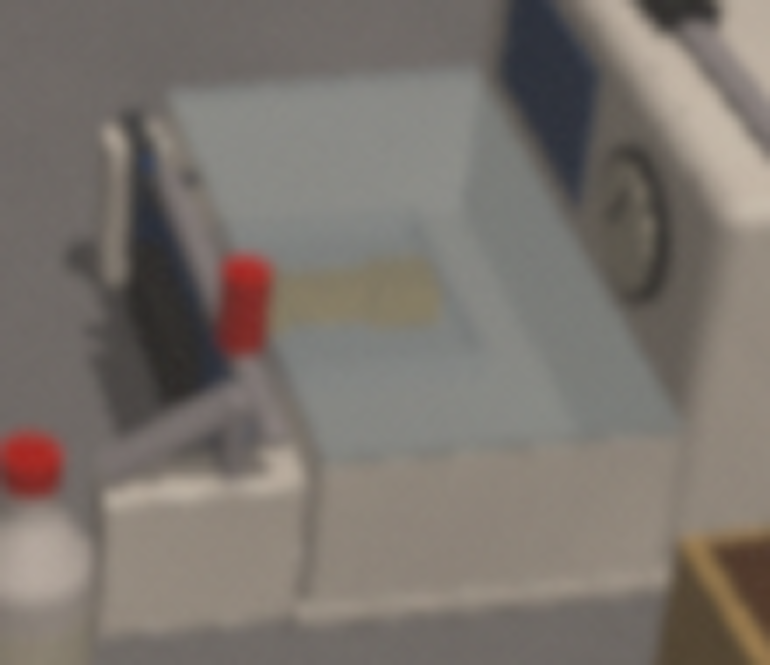

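Top crop: knob top disc (410,145), bar from tip (421,62) to pivot (430,385), hinge cap (438,470), specimen ends (245..413, 343). Scene crop: knob top (247,265), knob bottom about (243,350), hinge top (133,118), specimen right end about (438,290).

Run:
```python
from h import *
t=lambda x,y:((x+.5)/4-.5+140,(y+.5)/4-.5+125); s=lambda x,y:((x+.5)/7-.5+340,(y+.5)/7-.5+165)
r=lambda v:np.round(v,4)
print("knobtop",[r(x) for x in tri(t(410,145),s(247,266))])
print("hinge cap",[r(x) for x in tri(t(438,468),s(133,118))])
print("spec far end centre",[r(x) for x in tri(t(245,343),s(438,291))])
print("knobtop at .153",r(atz("top",*t(410,145),.153)),r(atz("scene",*s(247,266),.153)))
a=atz("top",*t(421,62),.112);b=atz("top",*t(430,388),.112);print("tip,pivot",r(a),r(b),np.linalg.norm(a-b))
d=a-b;print("bar dir deg",np.degrees(np.arctan2(d[1],d[0])))
# housing edge & hood edges for yaw
for p,q,z in(((135,68),(392,55),.099),((137,547),(403,532),.099),((392,55),(403,532),.099)):
    d=atz("top",*t(*p),z)-atz("top",*t(*q),z);print("edge",np.degrees(np.arctan2(d[1],d[0])),np.linalg.norm(d))
a=atz("top",*t(392,55),.099);b=atz("top",*t(403,532),.099);print("hood corners",r(a),r(b))
print("spec ends z.064",r(atz("top",*t(245,343),.064)),r(atz("top",*t(413,343),.064)))
# tote rim corners at z .055
im=get_image("top").astype(int);m=((im[...,2]>70)&(im[...,0]<70)&(im[...,2]>im[...,1]+35)).astype(np.uint8);m[:, :370]=0;m[:,480:]=0
c=max(cv2.findContours(m,0,2)[0],key=cv2.contourArea);rc=cv2.minAreaRect(c);print(rc)
w=np.array([atz("top",*p,.055) for p in cv2.boxPoints(rc)]);print(r(w),r(w.mean(0)))
im=get_image("scene").astype(int);m=((im[...,2]>60)&(im[...,0]<60)&(im[...,2]>im[...,1]+25)).astype(np.uint8);m[:, :190]=0;m[:,280:]=0;m[:180]=0
c=max(cv2.findContours(m,0,2)[0],key=cv2.contourArea);print("scene",r(cv2.minAreaRect(c)[0]),cv2.boundingRect(c));print("expect",[r(proj("scene",x)) for x in w])
```

```text
knobtop [array([0.6718, 0.1424, 0.1535]), np.float64(0.0006)]
hinge cap [array([0.4777, 0.1272, 0.1103]), np.float64(0.0019)]
spec far end centre [array([0.5633, 0.2675, 0.0541]), np.float64(0.0006)]
knobtop at .153 [0.6719 0.1422 0.153 ] [0.6711 0.1429 0.153 ]
tip,pivot [0.7368 0.1452 0.112 ] [0.5272 0.134  0.112 ] 0.20997347364569569
bar dir deg 3.055943334156267
edge 92.75584402679759 0.16658333425289065
edge 92.93976062648922 0.16472584219158376
edge 2.9607552387926046 0.30709407559671814
hood corners [0.7456 0.1668 0.099 ] [0.4389 0.151  0.099 ]
spec ends z.064 [0.562  0.2648 0.064 ] [0.5615 0.1552 0.064 ]
((422.0, 258.0), (54.0, 72.0), 90.0)
[[ 0.5067 -0.2184  0.055 ]
 [ 0.5059 -0.4066  0.055 ]
 [ 0.3676 -0.3992  0.055 ]
 [ 0.3685 -0.2148  0.055 ]] [ 0.4372 -0.3098  0.055 ]
scene [234.9611 198.5983] (210, 184, 51, 30)
expect [array([261.7171, 204.3546]), array([207.4052, 207.2403]), array([213.0151, 185.5534]), array([262.7513, 183.0501])]
```

Add to h.py:
```python
H=np.array([.477,.132]);PSI=np.radians(3.0)
def down(h): # tool pointing down, tool x heading h (rad)
    c,s=np.cos(h),np.sin(h);return R.from_matrix([[c,s,0],[s,-c,0],[0,0,-1]])
def plan(pos,h,base=None):
    """shift+turn in the tool axes from base (or the measured pose) to a tool-down pose"""
    o=ctrl.get_obs();p0,R0=base if base else (o["tool_pos"],R.from_rotvec(o["tool_rot"]))
    return np.round(np.r_[R0.inv().apply(np.array(pos)-p0),(R0.inv()*down(h)).as_rotvec()],4)
def knob(th,lift,dz=0,h0=np.pi):
    """TCP pose for gripping knob at gate angle th, bar lift"""
    a=PSI-th;r=.05+.145*np.cos(lift)-.034*np.sin(lift);z=.105+.145*np.sin(lift)+.034*np.cos(lift)
    return np.r_[H+r*np.array([np.cos(a),np.sin(a)]),z-.0187+dz],a+h0
```

```bash
python3 -c "
from h import *
print(knob(0,0,.06),plan(*knob(0,0,.06)))"
```

```text
(array([0.67173276, 0.14220551, 0.1803    ]), np.float64(3.193952531149623)) [ 6.7580e-01 -5.0330e-01  5.1000e-02 -0.0000e+00 -1.0000e-04 -2.8071e+00]
```

The manual's scale: shifts go in shares of 0.8 m and turns go in shares of 4 rad. Converting my numbers, 0.6758 m / 0.8 = 0.8448, -0.5033 m / 0.8 = -0.6291, -2.8071 rad / 4 = -0.7018.

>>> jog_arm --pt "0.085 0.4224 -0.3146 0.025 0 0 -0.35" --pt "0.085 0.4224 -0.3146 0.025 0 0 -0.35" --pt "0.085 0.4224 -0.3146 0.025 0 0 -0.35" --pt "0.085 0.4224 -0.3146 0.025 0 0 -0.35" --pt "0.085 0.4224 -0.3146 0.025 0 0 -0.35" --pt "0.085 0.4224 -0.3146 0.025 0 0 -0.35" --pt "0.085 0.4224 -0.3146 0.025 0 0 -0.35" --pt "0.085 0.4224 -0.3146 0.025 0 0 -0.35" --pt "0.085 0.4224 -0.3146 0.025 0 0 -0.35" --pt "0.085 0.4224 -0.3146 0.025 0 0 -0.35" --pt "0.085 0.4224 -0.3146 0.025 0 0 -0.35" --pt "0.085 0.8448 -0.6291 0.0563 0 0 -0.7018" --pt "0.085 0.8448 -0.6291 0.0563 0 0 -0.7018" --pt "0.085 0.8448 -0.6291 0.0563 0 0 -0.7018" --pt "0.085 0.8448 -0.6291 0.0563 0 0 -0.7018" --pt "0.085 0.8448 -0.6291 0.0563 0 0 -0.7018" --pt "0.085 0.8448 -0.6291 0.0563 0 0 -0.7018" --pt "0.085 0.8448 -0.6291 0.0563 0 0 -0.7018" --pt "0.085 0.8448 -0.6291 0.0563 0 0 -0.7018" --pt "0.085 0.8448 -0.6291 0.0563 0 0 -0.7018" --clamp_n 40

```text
refused: deltas: the value is too long (schema: maxItems 1). Nothing was moved.
```

Nothing moved. I misread the format; it is a list holding one list of rows, three levels of brackets. Resending.

>>> jog_arm --deltas '[[[0.085,0.4224,-0.3146,0.025,0,0,-0.35],[0.085,0.4224,-0.3146,0.025,0,0,-0.35],[0.085,0.4224,-0.3146,0.025,0,0,-0.35],[0.085,0.4224,-0.3146,0.025,0,0,-0.35],[0.085,0.4224,-0.3146,0.025,0,0,-0.35],[0.085,0.4224,-0.3146,0.025,0,0,-0.35],[0.085,0.4224,-0.3146,0.025,0,0,-0.35],[0.085,0.4224,-0.3146,0.025,0,0,-0.35],[0.085,0.4224,-0.3146,0.025,0,0,-0.35],[0.085,0.4224,-0.3146,0.025,0,0,-0.35],[0.085,0.4224,-0.3146,0.025,0,0,-0.35],[0.085,0.8448,-0.6291,0.0563,0,0,-0.7018],[0.085,0.8448,-0.6291,0.0563,0,0,-0.7018],[0.085,0.8448,-0.6291,0.0563,0,0,-0.7018],[0.085,0.8448,-0.6291,0.0563,0,0,-0.7018],[0.085,0.8448,-0.6291,0.0563,0,0,-0.7018],[0.085,0.8448,-0.6291,0.0563,0,0,-0.7018],[0.085,0.8448,-0.6291,0.0563,0,0,-0.7018],[0.085,0.8448,-0.6291,0.0563,0,0,-0.7018],[0.085,0.8448,-0.6291,0.0563,0,0,-0.7018]]]' --clamp_n 40

```text
t: 2.17
tool_pos: [0.6483, 0.1042, 0.1891]
tool_rot: [0.389, 3.117, -0.0]
contact_force: [0.4, -0.3, 0.8]
opening: 0.0851
grip_force: 0.0
```

```bash
python3 -c "
from h import *
print(knob(0,0,.06),plan(*knob(0,0,.06)));print(ctrl.get_obs()['q'])"
```

```text
(array([0.67173276, 0.14220551, 0.1803    ]), np.float64(3.193952531149623)) [-1.340e-02  4.260e-02  8.800e-03 -1.000e-04  4.000e-04 -3.006e-01]
[ 4.61446568e-02  1.53441072e-01  1.57596677e+00 -1.09671227e-04
  1.41181832e+00 -1.27635924e+00]
```

Straight to above the knob, then look whether the fingers straddle it.

Scaled: 0.0426 m / 0.8 = 0.0533, -0.0134 m / 0.8 = -0.0168, -0.3006 rad / 4 = -0.0752.

>>> jog_arm --deltas '[[[0.085,-0.0168,0.0533,0.0125,0,0,-0.0752],[0.085,-0.0168,0.0533,0.0125,0,0,-0.0752],[0.085,-0.0168,0.0533,0.0125,0,0,-0.0752],[0.085,-0.0168,0.0533,0.0125,0,0,-0.0752]]]'

```text
t: 2.5
tool_pos: [0.6712, 0.141, 0.1782]
tool_rot: [0.076, -3.139, 0.0]
contact_force: [-1.6, 0.4, 1.3]
opening: 0.0844
grip_force: 0.0
```

```bash
python3 -c "
from h import *
print(plan(*knob(0,0)));
a=get_image('top')[110:230,180:310,::-1];b=get_image('scene')[140:260,320:450,::-1]
cv2.imwrite('pics/k1.png',cv2.resize(np.hstack([a,b]),None,fx=3,fy=3,interpolation=2))"
```

```text
[-0.0006  0.0012  0.0579 -0.0001 -0.0012 -0.0042]
```

View pics/k1.png

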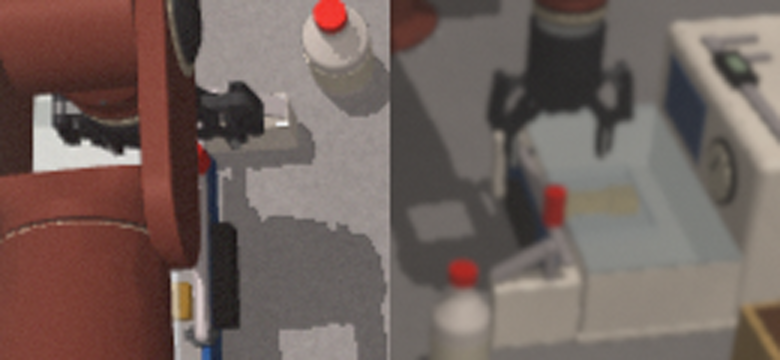

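The fingers (tips at right-image (497,150) and (603,150)) stand above and astride the knob (555,205). Descend and grip.

Scaled: 0.058 m / 0.8 = 0.0725, 0.03 m / 0.8 = 0.0375.

>>> jog_arm --deltas '[[[0.085,0,0,0.0375,0,0,0],[0.085,0,0,0.0725,0,0,0],[0.085,0,0,0.0725,0,0,0],[0.01,0,0,0.0725,0,0,0],[0.01,0,0,0.0725,0,0,0],[0.01,0,0,0.0725,0,0,0],[0.01,0,0,0.0725,0,0,0],[0.01,0,0,0.0725,0,0,0],[0.01,0,0,0.0725,0,0,0],[0.01,0,0,0.0725,0,0,0],[0.01,0,0,0.0725,0,0,0],[0.01,0,0,0.0725,0,0,0]]]' --clamp_n 40

```text
t: 3.6
tool_pos: [0.6723, 0.14, 0.1233]
tool_rot: [-0.072, 3.138, 0.0]
contact_force: [-1.5, -0.4, 5.7]
opening: 0.0229
grip_force: 39.1
```

Run:
```python
from h import *
k0,h=knob(0,0);o=ctrl.get_obs();p=o["tool_pos"];Ra=R.from_rotvec(o["tool_rot"])
off=p-k0;print("off",off)
b=(p,Ra)
for l in(.1,.2,.28):
    x,h=knob(0,l);print(l,plan(x+off,h,b))
```

```text
off [ 0.00058177 -0.00219892  0.00301938]
0.1 [ 0.0041 -0.     -0.0143  0.0001  0.003  -0.0066]
0.2 [ 0.0096 -0.0001 -0.0282  0.0001  0.003  -0.0066]
0.28 [ 0.0149 -0.0001 -0.0388  0.0001  0.003  -0.0066]
```

Scaled: -0.035 m / 0.8 = -0.0438, -0.028 m / 0.8 = -0.035.

>>> jog_arm --deltas '[[[0.01,0.005,0,-0.0175,0,0,0],[0.01,0.012,0,-0.035,0,0,0],[0.01,0.016,0,-0.0438,0,0,0],[0.01,0.016,0,-0.0438,0,0,0]]]' --clamp_n 50

```text
t: 3.93
tool_pos: [0.6581, 0.1394, 0.1569]
tool_rot: [-0.072, 3.14, -0.0]
contact_force: [1.8, -0.3, -2.9]
opening: 0.0228
grip_force: 49.7
```

Run:
```python
from h import *
o=ctrl.get_obs();p=o["tool_pos"];Ra=R.from_rotvec(o["tool_rot"])
k0,h0=knob(0,.25);off=p-k0;print("off",off)
for th in(.1,.2,.3,.4,.5,.6,.7,.8,.9,1,1.1,1.2,1.3,1.35):
    x,h=knob(th,.25);o2=R.from_rotvec([0,0,-th]).apply(off)
    print(th,plan(x+o2,h0-th+0*h,(p,down(h0)))[[0,1,2,5]])
```

```text
off [-0.00073956 -0.00213572  0.00181272]
0.1 [ 0.0011 -0.0181  0.      0.1   ]
0.2 [ 0.004 -0.036  0.     0.2  ]
0.3 [ 0.0087 -0.0535  0.      0.3   ]
0.4 [ 0.0151 -0.0704  0.      0.4   ]
0.5 [ 0.0232 -0.0866  0.      0.5   ]
0.6 [ 0.0328 -0.102   0.      0.6   ]
0.7 [ 0.044  -0.1163  0.      0.7   ]
0.8 [ 0.0565 -0.1294  0.      0.8   ]
0.9 [ 0.0702 -0.1412  0.      0.9   ]
1 [ 0.0851 -0.1515  0.      1.    ]
1.1 [ 0.1009 -0.1604  0.      1.1   ]
1.2 [ 0.1175 -0.1676  0.      1.2   ]
1.3 [ 0.1348 -0.1731  0.      1.3   ]
1.35 [ 0.1436 -0.1752  0.      1.35  ]
```

Scaled: -0.0704 m / 0.8 = -0.088, -0.0535 m / 0.8 = -0.0669, 0.4 rad / 4 = 0.1.

>>> jog_arm --deltas '[[[0.01,0.0014,-0.0226,0,0,0,0.025],[0.01,0.005,-0.045,0,0,0,0.05],[0.01,0.0109,-0.0669,0,0,0,0.075],[0.01,0.0189,-0.088,0,0,0,0.1],[0.01,0.0189,-0.088,0,0,0,0.1]]]' --clamp_n 50

```text
t: 4.35
tool_pos: [0.6461, 0.0656, 0.1554]
tool_rot: [-0.563, -3.09, 0.002]
contact_force: [2.7, -0.1, -1.2]
opening: 0.0223
grip_force: 50.3
```

Run:
```python
from h import *
o=ctrl.get_obs();print(o["contact_force"],o["wrist_torque"],o["tool_pos"])
p=o["tool_pos"];x,h=knob(.4,.25);print(p-x)
b=(p,R.from_rotvec(o["tool_rot"]));
off=np.array([-.0007,-.0021,.0018])
for th in(.5,.6,.7,.8,.9,1,1.1,1.2,1.3,1.38):
    x,h=knob(th,.25);print(th,plan(x+R.from_rotvec([0,0,-th]).apply(off),h,b)[[0,1,2,5]])
```

```text
[ 2.65001417 -0.10421048 -1.20665966] [-0.06060389 -0.36695048 -0.36903129] [0.64605556 0.06563842 0.15537737]
[-0.00213282 -0.00433036  0.00026078]
0.5 [ 0.0012 -0.0154 -0.0015  0.0873]
0.6 [ 0.0039 -0.0333 -0.0015  0.1873]
0.7 [ 0.0083 -0.0509 -0.0015  0.2873]
0.8 [ 0.0145 -0.0679 -0.0014  0.3873]
0.9 [ 0.0224 -0.0842 -0.0014  0.4873]
1 [ 0.0318 -0.0997 -0.0014  0.5873]
1.1 [ 0.0428 -0.1141 -0.0014  0.6873]
1.2 [ 0.0551 -0.1274 -0.0014  0.7873]
1.3 [ 0.0687 -0.1394 -0.0013  0.8873]
1.38 [ 0.0804 -0.1479 -0.0013  0.9673]
```

Scaled: -0.1479 m / 0.8 = -0.1849, -0.1394 m / 0.8 = -0.1743, 0.967 rad / 4 = 0.2418.

>>> jog_arm --deltas '[[[0.01,0.0015,-0.0193,0,0,0,0.0218],[0.01,0.0049,-0.0416,0,0,0,0.0468],[0.01,0.0104,-0.0636,0,0,0,0.0718],[0.01,0.0181,-0.0849,0,0,0,0.0968],[0.01,0.028,-0.1053,0,0,0,0.1218],[0.01,0.0398,-0.1246,0,0,0,0.1468],[0.01,0.0535,-0.1426,0,0,0,0.1718],[0.01,0.0689,-0.1593,0,0,0,0.1968],[0.01,0.0859,-0.1743,0,0,0,0.2218],[0.01,0.1005,-0.1849,0,0,0,0.2418],[0.01,0.1005,-0.1849,0,0,0,0.2418]]]' --clamp_n 50

```text
t: 5.27
tool_pos: [0.5184, -0.0436, 0.1558]
tool_rot: [1.931, 2.477, -0.003]
contact_force: [1.9, -2.6, -1.4]
opening: 0.0224
grip_force: 50.4
```

Run:
```python
from h import *
o=ctrl.get_obs();p=o["tool_pos"];print(o["q"]);x,h=knob(1.38,.25);print(p-x)
x,h=knob(1.38,0);print(plan(x,h))
x,h=knob(1.38,.1);print(plan(x,h))
```

```text
[-0.22595398 -0.14123044  1.92911724 -0.00204865  1.353689   -0.47220979]
[-0.00247456  0.00112446  0.00071884]
[-0.0146  0.0021  0.0356 -0.0009  0.0018  0.0035]
[-0.0105  0.0021  0.0212 -0.0009  0.0018  0.0035]
```

Scaled: -0.12 m / 0.8 = -0.15, -0.0132 m / 0.8 = -0.0165.

>>> jog_arm --deltas '[[[0.01,-0.0075,0,0.015,0,0,0],[0.01,-0.0125,0,0.0288,0,0,0],[0.01,-0.0165,0,0.0413,0,0,0],[0.085,-0.0165,0,0.0413,0,0,0],[0.085,-0.0165,0,0.0413,0,0,0],[0.085,-0.0165,0,0.0413,0,0,0],[0.085,-0.0165,0,0.0413,0,0,0],[0.085,-0.0165,0,0.0413,0,0,0],[0.085,-0.0165,0,0.0413,0,0,0],[0.085,-0.0165,0,0,0,0,0],[0.085,-0.0165,0,-0.05,0,0,0],[0.085,-0.0165,-0.05,-0.1,0,0,0],[0.085,-0.0165,-0.1,-0.1,0,0,0],[0.085,-0.0165,-0.15,-0.1,0,0,0]]]'

```text
t: 6.43
tool_pos: [0.4154, -0.0835, 0.2398]
tool_rot: [1.921, 2.478, 0.002]
contact_force: [0.6, -1.4, 1.4]
opening: 0.0852
grip_force: 0.0
```

```bash
python3 -c "
from h import *
o=ctrl.get_obs();print(o['q'])
a=get_image('top')[110:260,180:380,::-1];b=get_image('scene')[140:260,270:430,::-1]
cv2.imwrite('pics/g1.png',np.vstack([cv2.resize(a,(800,600))[:0],np.hstack([cv2.resize(a,(400,300),interpolation=2),cv2.resize(b,(400,300),interpolation=2)])]))"
```

```text
[-3.74221525e-01 -4.72680713e-01  2.04780369e+00 -2.14904971e-04
  1.56008477e+00 -6.25850264e-01]
```

View pics/g1.png

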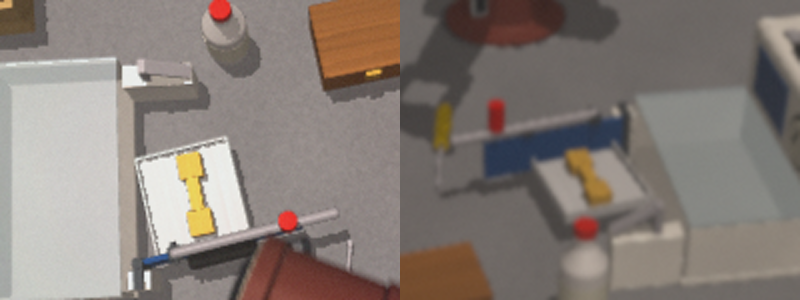

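Gate is open about 1.37 rad, the tray is fully clear and the specimen visible: left half at (195,193) across both ends, right half at (588,177); bar level, arm not blocking. Measure the specimen by colour.

Run:
```python
from h import *
res={}
for n,(u0,v0,u1,v1) in dict(top=(240,160,300,240),scene=(320,190,360,230)).items():
    im=get_image(n).astype(int);m=((im[...,0]>im[...,2]+60)&(im[...,1]>im[...,2]+30)).astype(np.uint8)
    k=np.zeros_like(m);k[v0:v1,u0:u1]=m[v0:v1,u0:u1]
    c=max(cv2.findContours(k,0,1)[0],key=cv2.contourArea);rc=cv2.minAreaRect(c);print(n,rc,cv2.contourArea(c));res[n]=rc
    M=cv2.moments(k,True);print(M['m10']/M['m00'],M['m01']/M['m00']);res[n]=(M['m10']/M['m00'],M['m01']/M['m00'])
    if n=="top":
        bx=np.array([atz("top",*p,.064) for p in cv2.boxPoints(rc)]);print(np.round(bx,4),bx.mean(0))
print("tri",tri(res["top"],res["scene"]))
red=lambda r,g,b:(r>110)&(g<60)&(b<60)
print([b for b in blobs("top",red) if b[1][4]<120],[b for b in blobs("scene",red) if b[1][4]<120])
```

```text
top ((277.1739501953125, 206.46615600585938), (41.39145278930664, 12.597397804260254), 78.9964599609375) 377.0
277.2273781902552 206.631090487239
[[0.6224 0.0932 0.064 ]
 [0.6287 0.0607 0.064 ]
 [0.5212 0.0387 0.064 ]
 [0.5151 0.0707 0.064 ]] [0.57185029 0.06583825 0.064     ]
scene ((345.24609375, 210.06478881835938), (23.96986198425293, 8.709769248962402), 59.74356460571289) 147.0
345.17045454545456 210.11363636363637
tri (array([0.57191755, 0.06646699, 0.05731112]), np.float64(8.668671787610168e-05))
[([290.0, 114.6], [285, 110, 11, 10, 81]), ([323.7, 220.2], [320, 216, 8, 9, 60]), ([377.1, 270.9], [372, 268, 11, 7, 39]), ([318.7, 273.5], [312, 270, 12, 8, 32]), ([290.4, 349.0], [286, 336, 11, 24, 72]), ([272.8, 346.8], [269, 342, 9, 9, 29]), ([320.1, 361.2], [310, 354, 23, 16, 86]), ([284.9, 365.4], [280, 361, 10, 9, 35]), ([340.5, 372.5], [335, 368, 13, 11, 64]), ([282.4, 372.8], [281, 371, 4, 5, 9]), ([305.0, 388.1], [299, 372, 13, 28, 87]), ([275.1, 391.4], [268, 381, 15, 19, 114])] [([308.0, 186.3], [306, 181, 5, 12, 57]), ([344.2, 230.9], [340, 228, 9, 7, 51])]
```

```bash
python3 -c "
from h import *
print(plan([.572,.066,.2],np.radians(11.7)))"
```

```text
[ 1.0550e-01  1.8870e-01  3.5900e-02  3.0000e-04 -3.0000e-04  1.6165e+00]
```

Scaled: 0.1887 m / 0.8 = 0.2359, 0.1055 m / 0.8 = 0.1319, 1.6165 rad / 4 = 0.4041.

>>> jog_arm --deltas '[[[0.05,0.1319,0.2359,0.025,0,0,0.4041],[0.05,0.1319,0.2359,0.025,0,0,0.4041],[0.05,0.1319,0.2359,0.025,0,0,0.4041],[0.05,0.1319,0.2359,0.025,0,0,0.4041],[0.05,0.1319,0.2359,0.025,0,0,0.4041],[0.05,0.1319,0.2359,0.025,0,0,0.4041],[0.05,0.1319,0.2359,0.025,0,0,0.4041],[0.05,0.1319,0.2359,0.0449,0,0,0.4041],[0.05,0.1319,0.2359,0.0449,0,0,0.4041],[0.05,0.1319,0.2359,0.0449,0,0,0.4041],[0.05,0.1319,0.2359,0.0449,0,0,0.4041],[0.05,0.1319,0.2359,0.0449,0,0,0.4041],[0.05,0.1319,0.2359,0.0449,0,0,0.4041],[0.05,0.1319,0.2359,0.0449,0,0,0.4041],[0.05,0.1319,0.2359,0.0449,0,0,0.4041]]]'

```text
t: 7.98
tool_pos: [0.5722, 0.0667, 0.1985]
tool_rot: [-3.125, -0.321, 0.003]
contact_force: [0.0, -0.7, -0.4]
opening: 0.0499
grip_force: 0.0
```

```bash
python3 -c "
from h import *
print(plan([.572,.066,.045],np.radians(11.7)))"
```

```text
[-1.000e-04  7.000e-04  1.535e-01 -6.000e-04  2.000e-03  5.000e-04]
```

Scaled: 0.152 m / 0.8 = 0.19, 0.14 m / 0.8 = 0.175.

>>> jog_arm --deltas '[[[0.05,0,0.0009,0.05,0,0,0],[0.05,0,0.0009,0.1,0,0,0],[0.05,0,0.0009,0.1438,0,0,0],[0.05,0,0.0009,0.175,0,0,0],[0.05,0,0.0009,0.19,0,0,0],[0.005,0,0.0009,0.19,0,0,0],[0.005,0,0.0009,0.19,0,0,0],[0.005,0,0.0009,0.19,0,0,0],[0.005,0,0.0009,0.19,0,0,0],[0.005,0,0.0009,0.19,0,0,0],[0.005,0,0.0009,0.19,0,0,0],[0.005,0,0.0009,0.19,0,0,0],[0.005,0,0.0009,0.19,0,0,0]]]' --clamp_n 40

```text
t: 9.07
tool_pos: [0.5731, 0.0652, 0.0498]
tool_rot: [3.125, 0.32, 0.006]
contact_force: [0.3, -0.4, 5.5]
opening: 0.0159
grip_force: 43.7
```

Scaled: -0.17 m / 0.8 = -0.2125, -0.15 m / 0.8 = -0.1875.

>>> jog_arm --deltas '[[[0.005,0,0,-0.0375,0,0,0],[0.005,0,0,-0.0875,0,0,0],[0.005,0,0,-0.1375,0,0,0],[0.005,0,0,-0.1875,0,0,0],[0.005,0,0,-0.2125,0,0,0],[0.005,0,0,-0.2125,0,0,0]]]' --clamp_n 40

```text
t: 9.57
tool_pos: [0.5745, 0.0652, 0.2247]
tool_rot: [3.124, 0.32, 0.017]
contact_force: [0.7, 0.3, -1.8]
opening: 0.016
grip_force: 42.7
```

```bash
python3 -c "
from h import *
print(plan([.437,-.31,.16],np.radians(90)))
a=get_image('top')[110:260,180:380,::-1];b=get_image('scene')[90:240,260:460,::-1]
cv2.imwrite('pics/s1.png',np.hstack([cv2.resize(a,(400,300),interpolation=2),cv2.resize(b,(400,300),interpolation=2)]))"
```

```text
[-0.2113  0.3394  0.0633  0.0094 -0.0072 -1.3668]
```

View pics/s1.png

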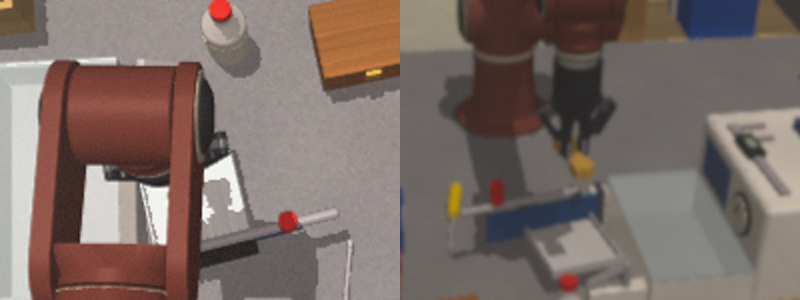

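The specimen is held about level in the fingers (right half, (575,160)); the tray is empty. Carry it over the tote.

Scaled: 0.3394 m / 0.8 = 0.4243, -0.2113 m / 0.8 = -0.2641, -1.3668 rad / 4 = -0.3417.

>>> jog_arm --deltas '[[[0.005,-0.125,0.2,0,0,0,-0.16],[0.005,-0.125,0.2,0,0,0,-0.16],[0.005,-0.125,0.2,0,0,0,-0.16],[0.005,-0.125,0.2,0,0,0,-0.16],[0.005,-0.125,0.2,0,0,0,-0.16],[0.005,-0.2641,0.4243,0,0,0,-0.3417],[0.005,-0.2641,0.4243,0,0,0,-0.3417],[0.005,-0.2641,0.4243,0.0375,0,0,-0.3417],[0.005,-0.2641,0.4243,0.0791,0,0,-0.3417],[0.005,-0.2641,0.4243,0.0791,0,0,-0.3417],[0.005,-0.2641,0.4243,0.0791,0,0,-0.3417],[0.005,-0.2641,0.4243,0.0791,0,0,-0.3417],[0.005,-0.2641,0.4243,0.0791,0,0,-0.3417]]]' --clamp_n 40

```text
t: 10.75
tool_pos: [0.43, -0.3091, 0.1487]
tool_rot: [-2.216, -2.212, 0.0]
contact_force: [-0.7, -0.2, -3.0]
opening: 0.0158
grip_force: 42.6
```

```bash
python3 -c "
from h import *
print(plan([.437,-.31,.014],np.radians(90)))
a=get_image('top')[140:340,330:530,::-1];b=get_image('scene')[100:260,170:330,::-1]
cv2.imwrite('pics/s2.png',np.hstack([cv2.resize(a,(400,400),interpolation=2),cv2.resize(b,(400,400),interpolation=2)]))"
```

```text
[-0.0019  0.008   0.1347 -0.0073 -0.0072 -0.002 ]
```

View pics/s2.png

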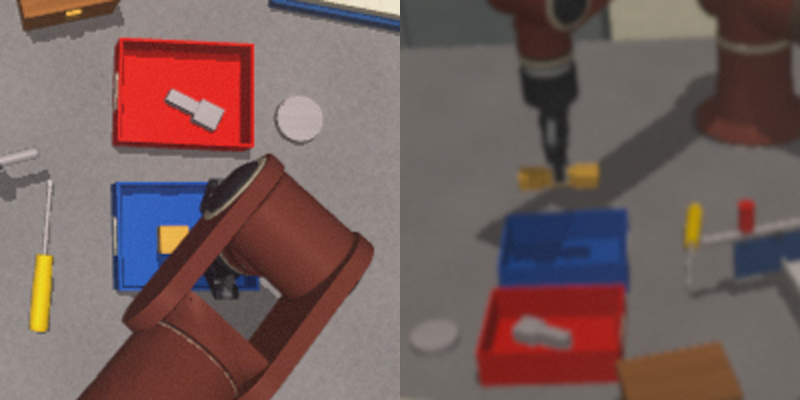

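The specimen is level, along the tote's long side and over its interior. Lower it gently.

Scaled: 0.133 m / 0.8 = 0.1663, 0.131 m / 0.8 = 0.1638.

>>> jog_arm --deltas '[[[0.005,0,0.0063,0.0375,0,0,0],[0.005,-0.0024,0.0075,0.0813,0,0,0],[0.005,-0.0024,0.0075,0.1188,0,0,0],[0.005,-0.0024,0.0075,0.1438,0,0,0],[0.005,-0.0024,0.0075,0.1575,0,0,0],[0.005,-0.0024,0.0075,0.1638,0,0,0],[0.005,-0.0024,0.0075,0.1663,0,0,0],[0.005,-0.0024,0.0075,0.1663,0,0,0]]]' --clamp_n 40

```text
t: 11.52
tool_pos: [0.4403, -0.3121, 0.0225]
tool_rot: [2.22, 2.22, 0.0]
contact_force: [0.2, -0.2, -2.7]
opening: 0.0159
grip_force: 42.6
```

Scaled: 0.005 m / 0.8 = 0.0063, 0.003 m / 0.8 = 0.0038.

>>> jog_arm --deltas '[[[0.005,0,0,0.0038,0,0,0],[0.005,0,0,0.0038,0,0,0],[0.005,0,0,0.0063,0,0,0],[0.005,0,0,0.0063,0,0,0]]]' --clamp_n 40

```text
t: 11.85
tool_pos: [0.4396, -0.3121, 0.017]
tool_rot: [2.221, 2.22, 0.0]
contact_force: [0.4, -0.2, -2.7]
opening: 0.0157
grip_force: 42.6
```

>>> jog_arm --deltas '[[[0.005,0,0,0.0025,0,0,0],[0.005,0,0,0.0025,0,0,0]]]'

```text
t: 12.02
tool_pos: [0.4393, -0.3118, 0.0144]
tool_rot: [-2.222, -2.221, 0.0]
contact_force: [0.1, -0.6, -2.6]
opening: 0.0162
grip_force: 42.6
```

Scaled: 0.002 m / 0.8 = 0.0025.

>>> jog_arm --deltas '[[[0.005,0,0,0.0025,0,0,0],[0.005,0,0,0.0025,0,0,0],[0.005,0,0,0.0025,0,0,0]]]'

```text
t: 12.27
tool_pos: [0.4393, -0.3117, 0.0123]
tool_rot: [-2.221, -2.221, -0.0]
contact_force: [-0.4, 0.0, -2.3]
opening: 0.0155
grip_force: 42.6
```

>>> jog_arm --deltas '[[[0.005,0,0,0.0025,0,0,0],[0.005,0,0,0.0025,0,0,0]]]'

```text
t: 12.43
tool_pos: [0.4396, -0.312, 0.0119]
tool_rot: [-2.221, -2.221, 0.0]
contact_force: [-3.5, 2.5, 6.3]
opening: 0.0154
grip_force: 43.7
```

Scaled: -0.21 m / 0.8 = -0.2625, -0.17 m / 0.8 = -0.2125.

>>> jog_arm --deltas '[[[0.045,0,0,0,0,0,0],[0.045,0,0,0,0,0,0],[0.045,0,0,0,0,0,0],[0.045,0,0,0,0,0,0],[0.045,0,0,0,0,0,0],[0.045,0,0,0,0,0,0],[0.045,0,0,-0.025,0,0,0],[0.045,0,0,-0.0625,0,0,0],[0.045,0,0,-0.1125,0,0,0],[0.045,0,0,-0.1625,0,0,0],[0.045,0,0,-0.2125,0,0,0],[0.085,0,0,-0.2625,0,0,0],[0.085,0,0,-0.2625,0,0,0]]]'

```text
t: 13.52
tool_pos: [0.4429, -0.315, 0.2314]
tool_rot: [2.209, 2.209, 0.001]
contact_force: [1.3, -0.4, 1.2]
opening: 0.0678
grip_force: 0.0
```

Run:
```python
from h import *
red=lambda r,g,b:(r>110)&(g<60)&(b<60)
a=[b for b in blobs("top",red) if abs(b[0][0]-324)<9 and abs(b[0][1]-220)<9];s=[b for b in blobs("scene",red) if abs(b[0][0]-308)<9 and abs(b[0][1]-186)<9]
print(a,s)
if a and s: print(tri(a[0][0],s[0][0]))
# calibration: same blob centroids when shut gave
print(tri((242.6,160.2),(374.6,208.1)))
A=get_image('top')[140:340,330:530,::-1];b=get_image('scene')[140:260,190:350,::-1]
cv2.imwrite('pics/s3.png',np.hstack([cv2.resize(A,(400,400),interpolation=2),cv2.resize(b,(400,300),interpolation=2)]) if 0 else np.hstack([cv2.resize(A,(400,300),interpolation=2),cv2.resize(b,(400,300),interpolation=2)]))
```

```text
[([324.9, 220.9], [321, 216, 7, 9, 34])] [([308.0, 186.3], [306, 181, 5, 12, 58])]
(array([ 0.5260894 , -0.05792801,  0.13271526]), np.float64(0.002767056281898151))
(array([0.67760857, 0.14319659, 0.1365646 ]), np.float64(0.0025437894358551465))
```

View pics/s3.png

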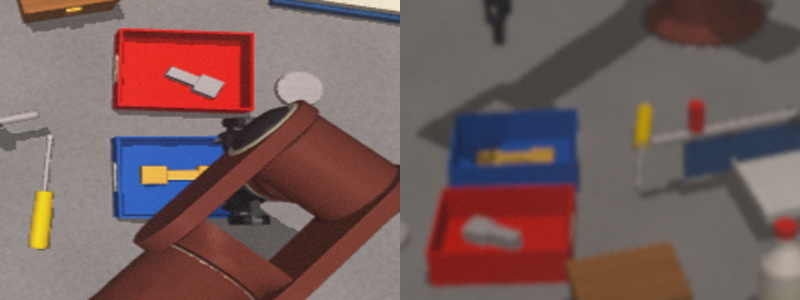

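The specimen lies flat in the blue tote, along it, released; red tote and driver look untouched. Back to the knob.

```bash
python3 -c "
from h import *
print(tri((323.7,220.2),(308,186.3)))
k=knob(1.37,0,.07);print(k,plan(*k))"
```

```text
(array([ 0.52761667, -0.05652516,  0.13366875]), np.float64(0.0002518809077137084))
(array([ 0.52583986, -0.05678471,  0.1903    ]), np.float64(1.823952531149623)) [ 0.2545  0.087   0.0291 -0.0013 -0.0016 -0.2532]
```

Scaled: 0.2545 m / 0.8 = 0.3181, 0.087 m / 0.8 = 0.1088, -0.2532 rad / 4 = -0.0633.

>>> jog_arm --deltas '[[[0.085,0.3181,0.1088,0,0,0,-0.0633],[0.085,0.3181,0.1088,0,0,0,-0.0633],[0.085,0.3181,0.1088,0,0,0,-0.0633],[0.085,0.3181,0.1088,0,0,0,-0.0633],[0.085,0.3181,0.1088,0.025,0,0,-0.0633],[0.085,0.3181,0.1088,0.0364,0,0,-0.0633],[0.085,0.3181,0.1088,0.0364,0,0,-0.0633],[0.085,0.3181,0.1088,0.0364,0,0,-0.0633],[0.085,0.3181,0.1088,0.0364,0,0,-0.0633],[0.085,0.3181,0.1088,0.0364,0,0,-0.0633]]]'

```text
t: 14.55
tool_pos: [0.5256, -0.0577, 0.19]
tool_rot: [-1.922, -2.482, 0.002]
contact_force: [1.4, -0.4, 0.0]
opening: 0.0851
grip_force: 0.0
```

```bash
python3 -c "
from h import *
k=knob(1.37,0);print(plan(*k))"
```

```text
[ 0.0008  0.0006  0.0697 -0.0025 -0.0008 -0.0002]
```

The manual's scale: shifts go in shares of 0.8 m and turns go in shares of 4 rad. Converting my numbers, 0.069 m / 0.8 = 0.0863, 0.055 m / 0.8 = 0.0688.

>>> jog_arm --deltas '[[[0.085,0,0,0.0375,0,0,0],[0.085,0,0,0.0688,0,0,0],[0.085,0,0,0.0863,0,0,0],[0.01,0,0,0.0863,0,0,0],[0.01,0,0,0.0863,0,0,0],[0.01,0,0,0.0863,0,0,0],[0.01,0,0,0.0863,0,0,0],[0.01,0,0,0.0863,0,0,0],[0.01,0,0,0.0863,0,0,0],[0.01,0,0,0.0863,0,0,0],[0.01,0,0,0.0863,0,0,0],[0.01,0,0,0.0863,0,0,0]]]' --clamp_n 50

```text
t: 15.55
tool_pos: [0.5277, -0.0579, 0.1244]
tool_rot: [1.921, 2.482, 0.001]
contact_force: [-0.2, -1.4, 5.9]
opening: 0.0226
grip_force: 48.9
```

>>> jog_arm --deltas '[[[0.01,0.005,0,-0.0175,0,0,0],[0.01,0.012,0,-0.035,0,0,0],[0.01,0.016,0,-0.0438,0,0,0],[0.01,0.016,0,-0.0438,0,0,0]]]'

```text
t: 15.88
tool_pos: [0.5229, -0.0441, 0.1577]
tool_rot: [-1.921, -2.485, -0.001]
contact_force: [-0.0, 0.5, -2.5]
opening: 0.0229
grip_force: 49.4
```

Run:
```python
from h import *
o=ctrl.get_obs();p=o["tool_pos"];Ra=R.from_rotvec(o["tool_rot"])
k0,h0=knob(1.37,.25);off=p-k0;print("off",off)
for th in(1.25,1.13,1.01,.89,.77,.65,.53,.41,.3,.2,.1,.05,0,-.01):
    x,h=knob(th,.25);o2=R.from_rotvec([0,0,1.37-th]).apply(off)
    print(th,plan(x+o2,h,(p,down(h0)))[[0,1,2,5]])
```

```text
off [0.00034335 0.00020349 0.00260038]
1.25 [ 0.0014  0.0218  0.     -0.12  ]
1.13 [ 0.0053  0.0432  0.     -0.24  ]
1.01 [ 0.0118  0.0641  0.     -0.36  ]
0.89 [ 0.0207  0.084   0.     -0.48  ]
0.77 [ 0.032   0.1027  0.     -0.6   ]
0.65 [ 0.0454  0.1199  0.     -0.72  ]
0.53 [ 0.0608  0.1354  0.     -0.84  ]
0.41 [ 0.0779  0.1489  0.     -0.96  ]
0.3 [ 0.0949  0.1594  0.     -1.07  ]
0.2 [ 0.1113  0.1673  0.     -1.17  ]
0.1 [ 0.1284  0.1735  0.     -1.27  ]
0.05 [ 0.1372  0.176   0.     -1.32  ]
0 [ 0.1461  0.178   0.     -1.37  ]
-0.01 [ 0.1478  0.1784  0.     -1.38  ]
```

Scaled: 0.1594 m / 0.8 = 0.1993, 0.1489 m / 0.8 = 0.1861, -1.07 rad / 4 = -0.2675.

>>> jog_arm --deltas '[[[0.01,0.0018,0.0273,0,0,0,-0.03],[0.01,0.0066,0.054,0,0,0,-0.06],[0.01,0.0148,0.0801,0,0,0,-0.09],[0.01,0.0259,0.105,0,0,0,-0.12],[0.01,0.04,0.1284,0,0,0,-0.15],[0.01,0.0568,0.1499,0,0,0,-0.18],[0.01,0.076,0.1693,0,0,0,-0.21],[0.01,0.0974,0.1861,0,0,0,-0.24],[0.01,0.1186,0.1993,0,0,0,-0.2675],[0.01,0.1186,0.1993,0,0,0,-0.2675]]]' --clamp_n 50

```text
t: 16.72
tool_pos: [0.6554, 0.0896, 0.1571]
tool_rot: [0.377, 3.116, 0.002]
contact_force: [2.3, -0.9, -1.2]
opening: 0.0224
grip_force: 50.2
```

Run:
```python
from h import *
o=ctrl.get_obs();p=o["tool_pos"];Ra=R.from_rotvec(o["tool_rot"])
x,h=knob(.3,.25);print(p-x);v=p[:2]-H;print("theta est",PSI-np.arctan2(v[1],v[0]),np.linalg.norm(v))
# measured tcp when gripped in the shut gate, lifted: 0.6581 .1394 .1569
for th in(.2,.1,.05,0,-.01):
    x,h=knob(th,.25);off=np.array([-.0007,-.0021,.0018]);print(th,plan(x+off,h,(p,Ra)))
```

```text
[0.00187322 0.00220555 0.00201376]
theta est 0.2858349444692858 0.18337441833631202
0.2 [ 0.0023  0.0134  0.0002  0.0013  0.0025 -0.0933]
0.1 [ 0.0049  0.0314  0.0002  0.0012  0.0026 -0.1933]
0.05 [ 0.0068  0.0403  0.0003  0.0012  0.0026 -0.2433]
0 [ 0.0092  0.0491  0.0003  0.0011  0.0026 -0.2933]
-0.01 [ 9.800e-03  5.080e-02  3.000e-04  1.100e-03  2.600e-03 -3.033e-01]
```

Scaled: 0.0508 m / 0.8 = 0.0635, 0.0491 m / 0.8 = 0.0614, -0.297 rad / 4 = -0.0743.

>>> jog_arm --deltas '[[[0.01,0.0029,0.0168,0,0,0,-0.0233],[0.01,0.0061,0.0393,0,0,0,-0.0483],[0.01,0.0085,0.0504,0,0,0,-0.0608],[0.01,0.0115,0.0614,0,0,0,-0.0733],[0.01,0.0119,0.0635,0,0,0,-0.0743],[0.01,0.0119,0.0635,0,0,0,-0.0743],[0.01,0.0119,0.0635,0,0,0,-0.0743]]]' --clamp_n 50

```text
t: 17.3
tool_pos: [0.6597, 0.1389, 0.1588]
tool_rot: [-0.075, 3.133, 0.002]
contact_force: [5.8, 1.6, 0.4]
opening: 0.0225
grip_force: 50.4
```

```bash
python3 -c "
from h import *
print(plan(*knob(0,0)))"
```

```text
[-0.0119  0.0027  0.0386  0.0011  0.0077 -0.0047]
```

Scaled: 0.003 m / 0.8 = 0.0038.

>>> jog_arm --deltas '[[[0.01,0,0.0038,0,0,0,0],[0.01,0,0.0038,0,0,0,0],[0.01,0,0.0038,0,0,0,0]]]'

```text
t: 17.55
tool_pos: [0.6596, 0.1411, 0.1588]
tool_rot: [-0.075, 3.133, 0.0]
contact_force: [6.9, 0.8, -0.8]
opening: 0.0224
grip_force: 50.3
```

>>> jog_arm --deltas '[[[0.01,-0.0075,0.0038,0.015,0,0,0],[0.01,-0.0125,0.0038,0.0288,0,0,0],[0.01,-0.016,0.0038,0.0425,0,0,0],[0.01,-0.016,0.0038,0.0425,0,0,0]]]'

```text
t: 17.88
tool_pos: [0.6726, 0.1424, 0.1248]
tool_rot: [-0.074, 3.135, -0.006]
contact_force: [6.2, -5.5, 0.6]
opening: 0.0222
grip_force: 51.8
```

Scaled: 0.24 m / 0.8 = 0.3, 0.2 m / 0.8 = 0.25.

>>> jog_arm --deltas '[[[0.085,0,0,0,0,0,0],[0.085,0,0,0,0,0,0],[0.085,0,0,0,0,0,0],[0.085,0,0,0,0,0,0],[0.085,0,0,0,0,0,0],[0.085,0,0,0,0,0,0],[0.085,0,0,-0.0375,0,0,0],[0.085,0,0,-0.0875,0,0,0],[0.085,0,0,-0.1375,0,0,0],[0.085,0.05,0,-0.1625,0,0,0],[0.085,0.1,0,-0.1625,0,0,0],[0.085,0.15,0,-0.1625,0,0,0],[0.085,0.2,0,-0.1625,0,0,0],[0.085,0.25,0,-0.1625,0,0,0],[0.085,0.3,0,-0.1625,0,0,0],[0.085,0.3,0,-0.1625,0,0,0],[0.085,0.3,0,-0.1625,0,0,0]]]'

```text
t: 19.3
tool_pos: [0.4282, 0.1334, 0.2535]
tool_rot: [-0.079, 3.139, 0.0]
contact_force: [0.9, -0.1, 0.3]
opening: 0.0848
grip_force: 0.0
```

Run:
```python
from h import *
red=lambda r,g,b:(r>110)&(g<60)&(b<60)
print([b for n in P for b in blobs(n,red) if b[1][4]<100 and b[0][1]<260])
A=get_image('top')[125:270,140:285,::-1];b=get_image('scene')[165:260,340:435,::-1]
cv2.imwrite('pics/f.png',np.hstack([cv2.resize(A,(400,400),interpolation=2),cv2.resize(b,(400,400),interpolation=2)]))
```

```text
[([374.6, 208.1], [372, 203, 6, 12, 55]), ([343.6, 231.0], [340, 228, 8, 7, 50]), ([290.0, 114.6], [285, 110, 11, 10, 79]), ([245.5, 161.9], [243, 159, 5, 6, 11])]
```

View pics/f.png

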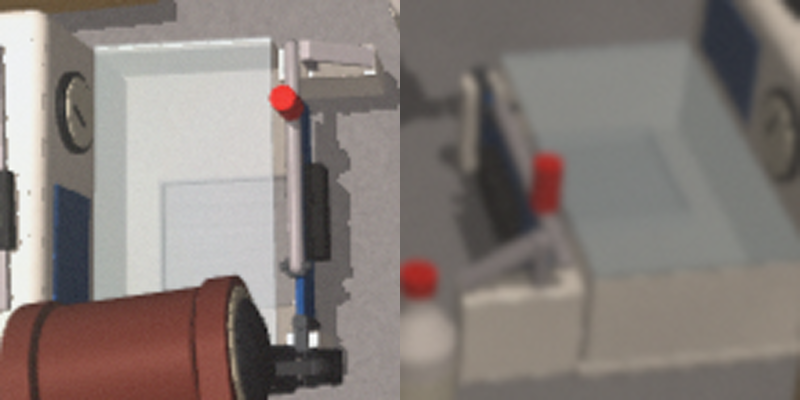

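The gate is shut, the bar is level inside its catch at (292,60), the tray is empty, and the scene knob centroid (374.6,208.1) matches the starting one. The robot is clear at z = 0.25.

```bash
python3 -c "
from station import ctrl, job, get_image, camera_params
print(job.finish_job())"
```

```text
the job is handed in; nothing more can be done
None
```

I handed the job in at about 19 s. The brass bar lies flat in the blue tote. In the last pictures the gate is shut and the latch bar is level behind its catch. I saw nothing else disturbed, and the hand-in call did not report a verdict.

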